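Put the rubber stamps away by shape

ROBOT

A 6-joint arm with a two-finger parallel gripper is mounted at the origin on the work surface; the furniture and walls round the work are solid. World frame = base frame: x ahead of the robot, y to its left, z up, the work surface at z = 0. Lengths are in m, angles in rad, forces in N, time in s.
With the tool pointing down it reaches from about 0.275 to 0.875 m from the base axis. Payload 12.5 kg.
Tool frame: the origin (TCP) lies on the centre line of the jaws, within the pads' length; the fingertips stand r.finger_overhang ahead of it and the grasp point (between the pads) lies 3 mm ahead of it (r.finger_overhang is the distance from the TCP to the fingertips, in m); z points along the fingers, y is the direction in which the jaws open and shut (so a half turn about z gives the same grasp; the last joint's range is limited). The gripper opens to 85 mm and grips with 20 to 120 N. Pads are 22 mm wide; open, the fingers measure 114 mm over their backs; the gripper's body (76 mm by 85 mm) begins 54 mm behind the grasp point. The pads swing forward as they close: fully open they stand 13 mm farther back than shut.
Start: joints at [1.083, 0.351, 1.652, -0, 1.139, -0.085], TCP at [0.216, 0.506, 0.253] pointing down, gripper open.
Joint ranges: [-2.75, 2.75], [-0.79, 2.1], [0.01, 2.65], [-1.57, 4.71], [0.07, 3.14], [-2.87, 2.87]. Speed limits (rad/s): [2.22, 2.22, 2.79, 3.14, 3.14, 3.14].

INTERFACE

Orientations are given as a unit quaternion [x, y, z, w].
In Python, from cell import r, optics gives the robot as it stands. The module is installed in compiled form; this text tells all that it offers. Calls block until the motion is done:
- r.move_to(position, orientation): joint-space move of the TCP to a pose.
- r.move_linear(position, rot=None, vel=0.15): straight line of the TCP; rot=None keeps the orientation; vel is the mean speed in m/s.
- r.set_joints(angles): joint-space move.
- r.set_gripper(opening, squeeze=None): opening from 0.0 (shut) to 1.0 (fully open); squeeze is the grip in N (None keeps the last); returns when the fingers have stopped.
- r.sleep(seconds).
- r.inverse_kinematics(position, orientation): joint angles nearest the present ones, or None.
- optics.get_image(name): name is "scene" or "top" or "wrist"; returns a dict with "pixels" (480x640x3 uint8, red, green, blue), "depth" (480x640 float32, m along the optical axis (not along the pixel's ray), 0 where there is no reading), "fx", "fy", "cx", "cy" (pixels), "camera_from_world" (4x4, takes a point from world to camera coordinates); the wrist camera has in their place "mount" (4x4, takes a point from camera to tool coordinates, whose origin is the TCP and whose axes are the flange's). Camera axes: x right, y down, z forward; pixel columns grow to the right and rows downward; lengths in m; the calibration is good to about 2 mm. A picture is of the moment at which its call begins: read the wrist's pose just before it.
A pose or a line that the arm cannot do raises r.PlanningError and nothing moves.
- r.hand_in(): hands the job in, once; it reports no verdict.
Readings, each from a call of its own:
- r.current_t(): time.
- r.current_q(): joint angles.
- r.current_qvel(): joint speeds.
- r.current_effort(): joint torques, N m.
- r.current_tool_pos(): TCP position.
- r.current_ee_rot(): TCP orientation.
- r.current_contact_force(): force on the tool from outside, world axes, zero at the start.
- r.current_torque(): the same for the moment, N m.
- r.current_opening(): opening from 0.0 (shut) to 1.0 (fully open).
Only numpy, scipy, OpenCV 4.12 (cv2) and the standard library are available. Lean on these libraries where they do the work, as an engineer would, in place of code of your own. Each camera call takes 0.05 s, during which the arm holds its last target.

TASK

Put all the rubber stamps away, each standing upright on its rubber: the three round stamps nestled together flat on the floor of the open round tin, and the two rectangular block stamps in the small wooden tray, one in each compartment. Leave the eraser, the USB stick and the paper-clip box where they lie.

Things in the scene. Friction and masses are not known exactly. Their poses are not given: they have to be found in the camera images.
- round_stamp_a: round stamp, one of three alike, about 70 g: flat round wooden base 42 mm across, 18 mm high, red rubber underneath; upright black knob 24 mm across, its top 65 mm above the underside. Stands loose on the desk. Origin: centre of the underside, z up along the knob; yaw does not matter. Grip the knob from above, 44 to 55 mm over the underside.
- round_stamp_b: round stamp, one of three alike, about 70 g: flat round wooden base 42 mm across, 18 mm high, red rubber underneath; upright black knob 24 mm across, its top 65 mm above the underside. Stands loose on the desk. Origin: centre of the underside, z up along the knob; yaw does not matter. Grip the knob from above, 44 to 55 mm over the underside.
- round_stamp_c: round stamp, one of three alike, about 70 g: flat round wooden base 42 mm across, 18 mm high, red rubber underneath; upright black knob 24 mm across, its top 65 mm above the underside. Stands loose on the desk. Origin: centre of the underside, z up along the knob; yaw does not matter. Grip the knob from above, 44 to 55 mm over the underside.
- block_stamp_a: block stamp, one of two alike, about 60 g: rectangular wooden base 22 mm (its x) by 48 mm (its y), 18 mm high; upright black round knob 24 mm across in the middle, its top 65 mm above the underside. Stands loose on the desk. Origin: centre of the underside, z up along the knob. Grip the knob from above, 44 to 55 mm over the underside.
- block_stamp_b: block stamp, one of two alike, about 60 g: rectangular wooden base 22 mm (its x) by 48 mm (its y), 18 mm high; upright black round knob 24 mm across in the middle, its top 65 mm above the underside. Stands loose on the desk. Origin: centre of the underside, z up along the knob. Grip the knob from above, 44 to 55 mm over the underside.
- round_tin: open shallow round metal tin, fixed: inside 118 mm across, wall 2 mm, rim 23.5 mm and inner floor 3 mm above the desk. Origin: centre of its underside, z up. Three round stamps fit only as a triangle, about 32 mm from its centre. (Between robot and stamps stands a fixed stack of letter trays, 108 mm high, x 0.19 to 0.49, y -0.19 to 0.19: carry above it.)
- stamp_tray: low open wooden tray, cork floor, fixed: outside 74 mm (its x) by 101 mm (its y), 14 mm high, walls 3 mm, inner floor 3 mm above the desk. A wall at y = 0 parts it in two compartments, each 68 mm (x) by 46 mm (y) inside, centres at y = +24.5 and -24.5 mm; each takes one block stamp, 48 mm side along the tray's x. Origin: centre of its underside, z up.
- eraser: bystander: eraser in a blue card sleeve, 22 x 52 x 13 mm, lying loose; origin centre of underside, long along y. Leave it where it is.
- usb_stick: bystander: black USB stick, 17 x 54 x 8 mm, lying loose; origin centre of underside, long along y. Leave it where it is.
- clip_box: bystander: clear closed paper-clip box, 50 x 66 x 23 mm, loose; origin centre of underside, long along y. Leave it where it is.

How it is judged:
At the end, for the whole second after the job is handed in: All five upright within 0.1 rad, released, at rest, undersides at most 8 mm over the container's underside: round stamps within 40 mm of the tin's centre; block stamps one each side of the tray's divider, 10 to 40 mm from it, within 18 mm of the tray's middle along its x (horizontal distance between each of round_stamp_a, round_stamp_b, round_stamp_c and round_tin below 0.04 m and z of each of round_stamp_a, round_stamp_b, round_stamp_c in the frame of round_tin below 0.008 m and linear speed of each of round_stamp_a, round_stamp_b, round_stamp_c, block_stamp_a, block_stamp_b below 0.02 m/s and angular speed of each of round_stamp_a, round_stamp_b, round_stamp_c, block_stamp_a, block_stamp_b below 0.2 rad/s and angle between each of round_stamp_a, round_stamp_b, round_stamp_c, block_stamp_a, block_stamp_b's own z axis and vertical below 0.1 rad and x of block_stamp_a in the frame of stamp_tray between -0.018 and 0.018 m and z of each of block_stamp_a, block_stamp_b in the frame of stamp_tray below 0.008 m and x of block_stamp_b in the frame of stamp_tray between -0.018 and 0.018 m and ((y of block_stamp_a in the frame of stamp_tray between 0.01 and 0.04 m and y of block_stamp_b in the frame of stamp_tray between -0.04 and -0.01 m) or (y of block_stamp_a in the frame of stamp_tray between -0.04 and -0.01 m and y of block_stamp_b in the frame of stamp_tray between 0.01 and 0.04 m))); the robot touches nothing.
It fails at once if the eraser is moved by more than 15 mm (distance of eraser from where it was at the start of the episode above 0.015 m).
It fails at once if the usb stick is moved by more than 15 mm (distance of usb_stick from where it was at the start of the episode above 0.015 m).
It fails at once if the clip box is moved by more than 15 mm (distance of clip_box from where it was at the start of the episode above 0.015 m).
It also fails if it takes over 120 s, if anything falls off the work surface, if the arm or the gripper's body presses on something with over 40 N, if the wrist force passes 120 N, or if a joint passes its speed limit or range.

## Working session

There is one attempt and no reset: what is moved stays moved. The work goes in short steps, each a Python script; the robot and the scene stay as the last script left them, time stands still between calls to the robot, and variables do not carry over. Pictures are saved under pics/ and viewed, and the job is handed in when it is done.

```bash
mkdir -p pics; python3 - <<'E'
from cell import r, optics
import numpy as np, cv2
for n in ["scene","top"]:
    d=optics.get_image(n)
    cv2.imwrite(f"pics/{n}0.png",d["pixels"][:,:,::-1])
    np.savez(f"{n}0.npz",**d)
    print(n,d["fx"],d["fy"],d["cx"],d["cy"]);print(np.round(d["camera_from_world"],4))
print(r.finger_overhang,r.current_tool_pos(),r.current_ee_rot(),r.current_t(),r.current_opening())
E
```

```text
scene 560.9916699007855 560.9916699007855 321.04075102191223 250.93170983634909
[[ 0.0546 -0.9982 -0.0239  0.0915]
 [-0.4602 -0.0039 -0.8878  0.2245]
 [ 0.8862  0.0595 -0.4596  0.9929]
 [ 0.      0.      0.      1.    ]]
top 525.6212200467432 525.6212200467432 332.358802166814 232.32195413271498
[[-0.0103 -0.9997  0.0234  0.0982]
 [-0.9891  0.0068 -0.1469  0.4123]
 [ 0.1467 -0.0246 -0.9889  1.0206]
 [ 0.      0.      0.      1.    ]]
0.022 [0.2154376  0.50575487 0.25282136] [ 2.00049252e-01  9.79785704e-01 -4.96525285e-04 -1.55426634e-04] 0.1 0.9964037936852793
```

View pics/scene0.png

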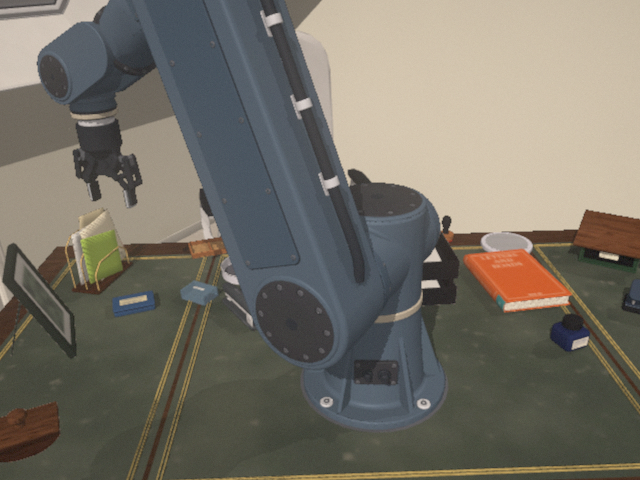

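View pics/top0.png

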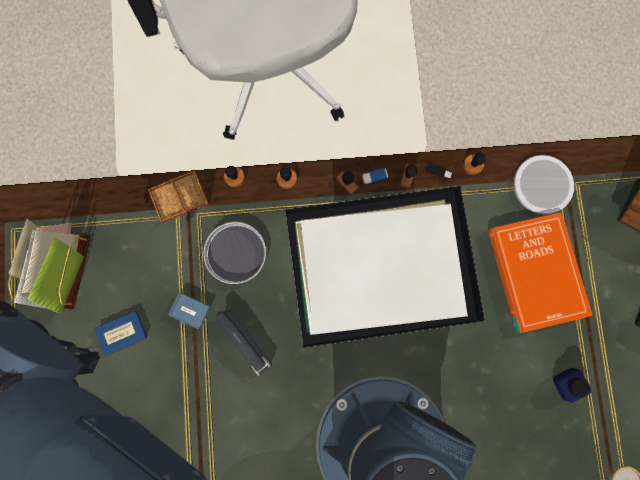

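The top view shows the round stamps at about (234,176), (287,177) and (475,162). The block stamps are at about (348,180) and (409,175), with the eraser at (375,176) and the USB stick at (438,171). The tray is at (178,196). There are two tin candidates, (235,252) and (544,184), so I'll zoom in and check the depth.

```bash
cat > h.py <<'E'
import numpy as np, cv2
def unproj(d,u,v,z=None,dep=None):
    """pixel -> world on plane z, or with depth"""
    M=np.array(d["camera_from_world"]);R=M[:3,:3];t=M[:3,3]
    ray=np.array([(u-d["cx"])/d["fx"],(v-d["cy"])/d["fy"],1.])
    C=-R.T@t; w=R.T@ray
    s=dep if dep is not None else (z-C[2])/w[2]
    return C+s*w
def height_map(d):
    M=np.array(d["camera_from_world"]);R=M[:3,:3];t=M[:3,3]
    v,u=np.mgrid[:480,:640]
    P=np.stack([(u-d["cx"])/d["fx"],(v-d["cy"])/d["fy"],np.ones_like(u,float)],-1)*d["depth"][...,None]
    W=(P-t)@R
    W[d["depth"]<=0]=np.nan
    return W
E
python3 - <<'E'
import numpy as np,cv2
from h import *
d=dict(np.load("top0.npz"))
im=d["pixels"][:,:,::-1]
cv2.imwrite("pics/topz1.png",cv2.resize(im[140:300,140:400],None,fx=3,fy=3,interpolation=cv2.INTER_CUBIC))
cv2.imwrite("pics/topz2.png",cv2.resize(im[130:290,330:590],None,fx=3,fy=3,interpolation=cv2.INTER_CUBIC))
W=height_map(d)
for u,v in [(235,252),(235,226),(205,252),(544,184),(516,184),(544,157),(165,200),(190,190),(178,178),(189,310),(375,176),(438,171),(234,176),(287,177),(348,180),(409,175),(475,162),(380,270),(540,270),(250,200)]:
    print(u,v,np.round(W[v,u],4))
for nm,(u,v) in dict(a=(235,252),b=(544,184)).items():
    print(nm,np.round(W[v-34:v+35:3,u,2],3)); print(np.round(W[v,u-36:u+37:3,2],3))
E
```

```text
235 252 [0.378  0.2917 0.004 ]
235 226 [0.4315 0.2928 0.003 ]
205 252 [0.3769 0.3491 0.0179]
544 184 [ 0.5146 -0.3475  0.0107]
516 184 [ 0.5154 -0.2896  0.0083]
544 157 [ 0.5732 -0.3524  0.0089]
165 200 [0.4859 0.4359 0.0057]
190 190 [0.5068 0.3859 0.0047]
178 178 [0.5307 0.4096 0.0108]
189 310 [0.2626 0.376  0.0242]
375 176 [0.5326 0.0049 0.0129]
438 171 [ 0.5438 -0.1273  0.0088]
234 176 [0.5235 0.2884 0.0527]
287 177 [0.5191 0.1834 0.0599]
348 180 [0.5122 0.0636 0.0612]
409 175 [ 0.5224 -0.0575  0.059 ]
475 162 [ 0.5501 -0.1921  0.0533]
380 270 [0.3333 0.0068 0.0795]
540 270 [ 0.3345 -0.3197  0.0273]
250 200 [ 0.4862  0.2634 -0.0005]
a [-0.002 -0.002  0.011  0.002  0.003  0.005  0.004  0.003  0.006  0.004
  0.004  0.005  0.002  0.004  0.002  0.005  0.005  0.004  0.003  0.005
  0.004  0.004 -0.002]
[ 0.003  0.004  0.018  0.004  0.007  0.007  0.005  0.002 -0.     0.005
  0.006  0.002  0.004 -0.001  0.003  0.004  0.003  0.003  0.006  0.002
  0.002  0.005  0.024  0.001 -0.001]
b [-0.002 -0.001  0.013  0.009  0.009  0.013  0.013  0.013  0.009  0.012
  0.012  0.013  0.012  0.014  0.012  0.009  0.012  0.014  0.015  0.013
  0.011  0.013  0.024]
[-0.     0.001  0.013  0.012  0.01   0.009  0.011  0.01   0.013  0.014
  0.013  0.011  0.011  0.013  0.01   0.011  0.012  0.011  0.014  0.012
  0.01   0.01  -0.002 -0.003 -0.004]
```

View pics/topz1.png

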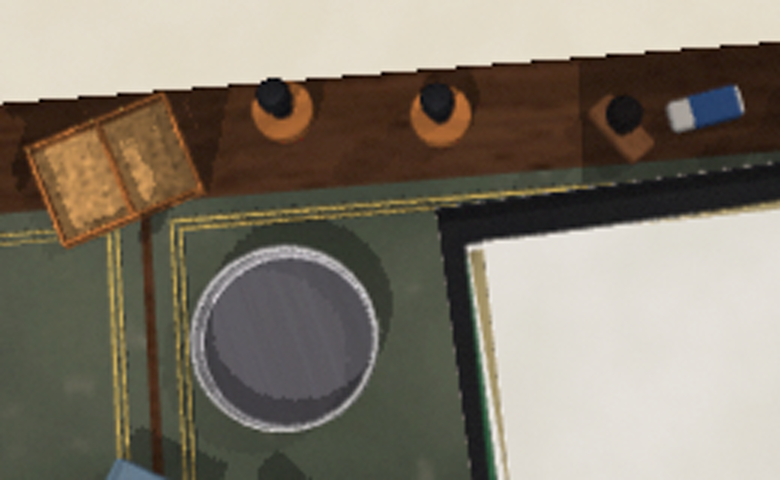

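View pics/topz2.png

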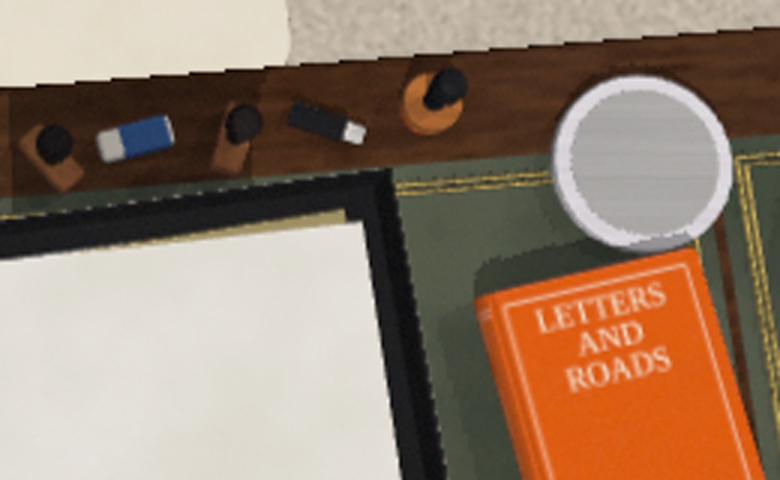

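The tin at (235,252) has its floor at about 3 mm, so it is the open tin. The disc at (544,184) is solid at about 12 mm, so it is a lid and a decoy. Next I'll measure everything from the top image.

```bash
cat >> h.py <<'E'
def plane_mask_pts(d,cnt,z):
    return np.array([unproj(d,u,v,z=z)[:2] for u,v in cnt.reshape(-1,2)])
def analyse_top(d):
    im=d["pixels"]; hsv=cv2.cvtColor(im,cv2.COLOR_RGB2HSV); W=height_map(d); H=np.nan_to_num(W[...,2],nan=-1)
    out=[]
    # knobs: dark and high above the desk
    dark=((im.max(2)<60)&(np.indices(H.shape)[0]>140)&(np.indices(H.shape)[0]<200)&(H>0.03)).astype(np.uint8)
    n,l,s,c=cv2.connectedComponentsWithStats(dark)
    for i in range(1,n):
        if 30<s[i,4]<900: out.append(("dark",s[i].tolist(),c[i]))
    return out,dark,hsv,H,W
E
python3 - <<'E'
import numpy as np,cv2
from h import *
d=dict(np.load("top0.npz"))
out,dark,hsv,H,W=analyse_top(d)
for o in out: print(o[1],np.round(o[2],1),np.round(unproj(d,*o[2],z=.06),4))
# bases
for (u,v) in [(234,178),(287,180),(350,183),(408,179),(474,164),(375,176)]:
    print(u,v,hsv[v+6,u],hsv[v+8,u-2])
# tin rim fit: bright ring
im=d["pixels"]
g=cv2.cvtColor(im,cv2.COLOR_RGB2GRAY)
m=((hsv[...,1]<45)&(g>120)).astype(np.uint8); m[:,:195]=0;m[:,275:]=0;m[:215]=0;m[290:]=0
cs,_=cv2.findContours(m,cv2.RETR_EXTERNAL,cv2.CHAIN_APPROX_NONE)
c=max(cs,key=cv2.contourArea); P=plane_mask_pts(d,c,.0235).astype(np.float32)
(cx,cy),rad=cv2.minEnclosingCircle(P); print("tin",cx,cy,rad,len(P))
A=np.c_[2*P,np.ones(len(P))];s=np.linalg.lstsq(A,(P**2).sum(1),rcond=None)[0];print("lsq",s[:2],np.sqrt(s[2]+s[0]**2+s[1]**2))
for u,v in [(295,218),(285,210),(305,345),(482,318),(460,188)]:
  print("stack corner",unproj(d,u,v,z=.108).round(3))
E
```

```text
[473, 153, 13, 13, 125] [478.7 158.8] [ 0.5548 -0.1979  0.06  ]
[405, 165, 13, 13, 129] [410.9 170.7] [ 0.5308 -0.0614  0.06  ]
[225, 166, 12, 13, 117] [230.9 171.8] [0.5302 0.2935 0.06  ]
[280, 168, 11, 12, 108] [285.4 173.3] [0.5266 0.1867 0.06  ]
[342, 172, 13, 13, 124] [347.7 177.6] [0.5173 0.0641 0.06  ]
[361, 186, 102, 14, 727] [426.5 194.8] [ 0.4819 -0.0906  0.06  ]
234 178 [ 13 179 170] [ 12 174 120]
287 180 [ 13 172 162] [ 13 174 117]
350 183 [ 12 151 108] [ 12 157  83]
408 179 [ 12 154 106] [ 12 152  69]
474 164 [ 13 175 168] [ 13 175 153]
375 176 [156  38  34] [ 13 165  48]
tin 0.3753153681755066 0.29013893008232117 0.06235861778259277 176
lsq [0.37518207 0.28998403] 0.06117294757069732
stack corner [0.429 0.165 0.108]
stack corner [0.444 0.184 0.108]
stack corner [0.198 0.148 0.108]
stack corner [ 0.242 -0.173  0.108]
stack corner [ 0.484 -0.144  0.108]
```

```bash
cat >> h.py <<'E'
from scipy.spatial.transform import Rotation as Rot
def tool_R(phi,tilt=0.0):
    """jaw axis y at world angle phi; tilt>0: body leaned toward +x_world-ish (rotation about jaw axis).
    phi=pi/2 -> jaws along world y; approach dir z=(-sin t,0,-cos t)."""
    y=np.array([np.cos(phi),np.sin(phi),0]); side=np.array([np.sin(phi),-np.cos(phi),0])
    z=-np.cos(tilt)*np.array([0,0,1.])-np.sin(tilt)*side
    x=np.cross(y,z); return np.c_[x,y,z]
def quat(phi,tilt=0.0): return Rot.from_matrix(tool_R(phi,tilt)).as_quat()
def wrist(r,optics,name):
    p=np.array(r.current_tool_pos());q=r.current_ee_rot()
    d=optics.get_image("wrist")
    T=np.eye(4);T[:3,:3]=Rot.from_quat(q).as_matrix();T[:3,3]=p
    d["camera_from_world"]=np.linalg.inv(T@np.array(d["mount"]))
    np.savez(name+".npz",**d); cv2.imwrite(f"pics/{name}.png",d["pixels"][:,:,::-1]); return d
E
python3 - <<'E'
from cell import r,optics
from h import *
print(Rot.from_quat(r.current_ee_rot()).as_matrix().round(3))
for phi in (np.pi/2,-np.pi/2):
  for t in (0,.15,.25,-.15):
    for p in [(.53,.06,.055),(.53,-.06,.055),(.555,-.2,.055),(.53,.29,.055),(.375,.29,.055),(.5,.41,.06),(.53,.06,.25),(.45,.06,.3)]:
        q=r.inverse_kinematics(p,quat(phi,t)); print(round(phi,2),t,p,None if q is None else np.round(q,2))
E
```

```text
[[-0.92   0.392 -0.001]
 [ 0.392  0.92  -0.001]
 [ 0.    -0.001 -1.   ]]
1.57 0 (0.53, 0.06, 0.055) [ 0.03  0.61  1.83 -0.    0.7  -1.55]
1.57 0 (0.53, -0.06, 0.055) [-0.2   0.61  1.83 -0.    0.7  -1.77]
1.57 0 (0.555, -0.2, 0.055) [-0.42  0.68  1.67 -0.    0.78 -2.  ]
1.57 0 (0.53, 0.29, 0.055) [ 0.42  0.7   1.63 -0.    0.81 -1.15]
1.57 0 (0.375, 0.29, 0.055) [ 0.56  0.54  1.98 -0.    0.62 -1.01]
1.57 0 (0.5, 0.41, 0.06) [ 0.61  0.75  1.51 -0.    0.88 -0.96]
1.57 0 (0.53, 0.06, 0.25) [ 0.03  0.32  1.7  -0.    1.12 -1.55]
1.57 0 (0.45, 0.06, 0.3) [ 0.03  0.12  1.83 -0.    1.19 -1.54]
1.57 0.15 (0.53, 0.06, 0.055) [ 0.02  0.66  1.73  0.    0.9  -1.55]
1.57 0.15 (0.53, -0.06, 0.055) [-0.19  0.66  1.73 -0.04  0.9  -1.73]
1.57 0.15 (0.555, -0.2, 0.055) [-0.4   0.73  1.58 -0.07  0.97 -1.93]
1.57 0.15 (0.53, 0.29, 0.055) [ 0.4   0.75  1.54  0.07  0.99 -1.21]
1.57 0.15 (0.375, 0.29, 0.055) [ 0.52  0.58  1.91  0.11  0.79 -1.13]
1.57 0.15 (0.5, 0.41, 0.06) [ 0.58  0.8   1.42  0.1   1.05 -1.04]
1.57 0.15 (0.53, 0.06, 0.25) [ 0.02  0.39  1.61  0.    1.29 -1.55]
1.57 0.15 (0.45, 0.06, 0.3) [ 0.0
[... 2572 characters left out ...]
0.06) [ 0.67  0.7   1.64 -0.27  0.62  2.45]
-1.57 0.25 (0.53, 0.06, 0.25) [ 0.03  0.22  1.85 -0.01  0.81  1.61]
-1.57 0.25 (0.45, 0.06, 0.3) [ 0.03  0.01  1.97 -0.01  0.91  1.61]
-1.57 -0.15 (0.53, 0.06, 0.055) [0.02 0.66 1.73 0.   0.9  1.59]
-1.57 -0.15 (0.53, -0.06, 0.055) [-0.19  0.66  1.73 -0.04  0.9   1.41]
-1.57 -0.15 (0.555, -0.2, 0.055) [-0.4   0.73  1.58 -0.07  0.97  1.21]
-1.57 -0.15 (0.53, 0.29, 0.055) [0.4  0.75 1.54 0.07 0.99 1.93]
-1.57 -0.15 (0.375, 0.29, 0.055) [0.52 0.58 1.91 0.11 0.79 2.01]
-1.57 -0.15 (0.5, 0.41, 0.06) [0.58 0.8  1.42 0.1  1.05 2.1 ]
-1.57 -0.15 (0.53, 0.06, 0.25) [0.02 0.39 1.61 0.   1.29 1.59]
-1.57 -0.15 (0.45, 0.06, 0.3) [0.03 0.2  1.75 0.   1.35 1.6 ]
```

```bash
python3 - <<'E'
from cell import r,optics
from h import *
r.move_to((.48,.42,.33),quat(np.pi/2)); wrist(r,optics,"w_tray")
r.move_to((.47,.0,.33),quat(np.pi/2)); d=wrist(r,optics,"w_blk")
print(np.round(d["mount"],3),d["fx"],d["cx"],d["cy"],r.current_t())
E
```

```text
[[-0.    -0.946 -0.325  0.084]
 [ 1.    -0.    -0.     0.   ]
 [-0.    -0.325  0.946 -0.121]
 [ 0.     0.     0.     1.   ]] 417.1368538183473 313.411834280509 236.9564064374779 2.8583
```

View pics/w_tray.png

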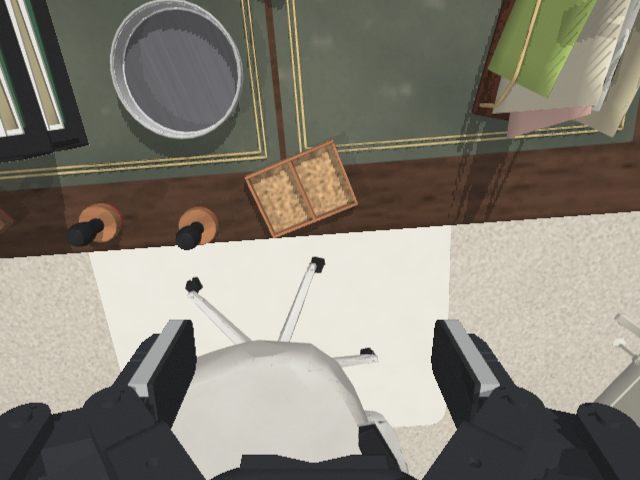

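View pics/w_blk.png

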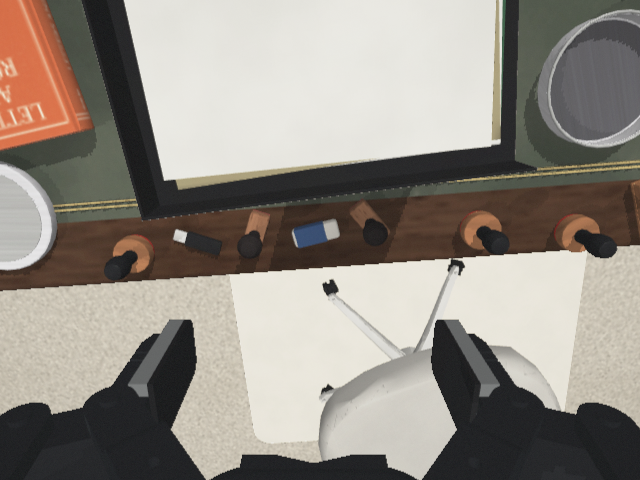

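The first wrist view shows the tray at about (300,190), the tin at (177,68), and round stamps at (100,223) and (197,227). The second shows the blocks at (255,235) and (370,222), and round stamps at (130,257), (484,232) and (582,235). Measuring by colour masks and rays:

```bash
python3 - <<'E'
from h import *
for name in ["w_blk","w_tray"]:
    d=dict(np.load(name+".npz")); im=d["pixels"]; hsv=cv2.cvtColor(im,cv2.COLOR_RGB2HSV)
    print(name)
    dk=((im.max(2)<70)).astype(np.uint8); dk[:205]=0; dk[300:]=0
    dk=cv2.morphologyEx(dk,cv2.MORPH_OPEN,np.ones((3,3)))
    n,l,s,c=cv2.connectedComponentsWithStats(dk)
    for i in range(1,n):
        if 150<s[i,4]<1500:
            # top of knob = far end: knob axis visible; take lower-most disc: use z .055 for blob mean
            print(" knob",s[i].tolist(),c[i].round(1),unproj(d,*c[i],z=.052).round(4))
    o=((hsv[...,0]>6)&(hsv[...,0]<18)&(hsv[...,1]>95)&(hsv[...,2]>105)).astype(np.uint8); o[:130]=0;o[300:]=0
    o=cv2.morphologyEx(o,cv2.MORPH_CLOSE,np.ones((3,3)))
    cv2.imwrite(f"pics/{name}_o.png",o*255)
    cs,_=cv2.findContours(o,cv2.RETR_EXTERNAL,cv2.CHAIN_APPROX_NONE)
    for k in cs:
        a=cv2.contourArea(k)
        if a<150: continue
        z=.014 if a>4000 else .018
        P=plane_mask_pts(d,k,z).astype(np.float32)
        (cx,cy),(w,h),ang=cv2.minAreaRect(P*1000); print(" orange",a,cv2.boundingRect(k),"rect",round(cx),round(cy),round(w),round(h),round(ang,1))
    g=cv2.cvtColor(im,cv2.COLOR_RGB2GRAY)
E
```

```text
w_blk
 knob [139, 205, 105, 15, 950] [179.4 209.8] [ 0.4953 -0.132   0.052 ]
 knob [625, 205, 15, 40, 352] [632.4 224.7] [0.5105 0.3205 0.052 ]
 knob [180, 225, 53, 37, 899] [203.7 243.5] [ 0.5308 -0.1109  0.052 ]
 knob [477, 227, 40, 28, 697] [494.5 241.2] [0.5281 0.1847 0.052 ]
 knob [235, 231, 33, 43, 880] [249.2 251.7] [ 0.5397 -0.0651  0.052 ]
 knob [575, 230, 42, 28, 773] [596.6 243.3] [0.5304 0.2891 0.052 ]
 knob [452, 232, 31, 26, 402] [463.2 247.6] [0.5351 0.1538 0.052 ]
 knob [542, 232, 19, 20, 195] [551.2 243.7] [0.5308 0.2429 0.052 ]
 knob [0, 250, 53, 25, 297] [ 30.1 265.8] [ 0.5556 -0.2931  0.052 ]
 knob [104, 251, 50, 31, 920] [125.1 268.3] [ 0.5583 -0.195   0.052 ]
 orange 744.5 (113, 235, 40, 38) rect 553 -198 41 42 43.5
 orange 752.0 (561, 214, 39, 38) rect 530 293 46 40 13.3
 orange 726.5 (463, 210, 39, 39) rect 525 181 40 41 51.2
 orange 392.5 (245, 210, 25, 32) rect 522 -61 21 33 72.4
 orange 278.5 (351, 202, 26, 26) rect 511 55 24 20 41.1
 orange 840.0 (0, 130, 85, 21) rect 426 -277 19 92 7.8
w_tray
 knob [252, 205, 19, 33, 173] [261.1 221.3] [0.5156 0.3681 0.052 ]
 knob [462, 205, 18, 19, 218] [470.2 213.5] [0.5075 0.5759 0.052 ]
 knob [286, 207, 69, 30, 420] [320.  223.2] [0.5176 0.427  0.052 ]
 knob [175, 222, 28, 28, 552] [188.9 235.9] [0.531  0.2946 0.052 ]
 knob [186, 278, 16, 13, 153] [193.4 284.8] [0.5854 0.294  0.052 ]
 orange 724.5 (178, 206, 40, 39) rect 528 297 41 40 49.3
 orange 802.0 (78, 203, 43, 39) rect 526 191 41 43 31.9
 orange 6440.5 (245, 139, 113, 99) rect 493 407 76 101 22.7
```

View pics/w_blk_o.png

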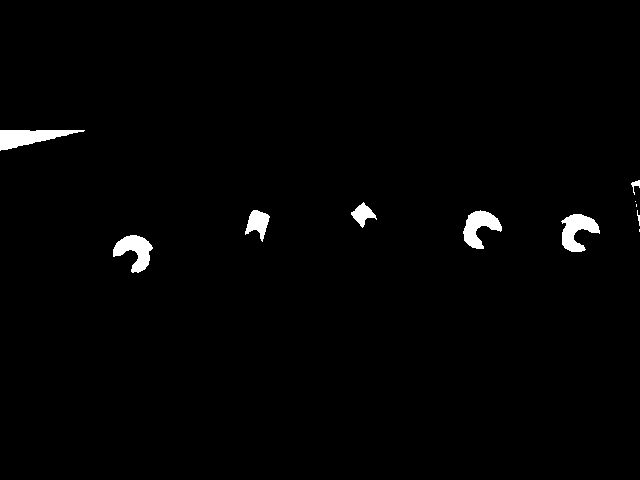

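View pics/w_tray_o.png

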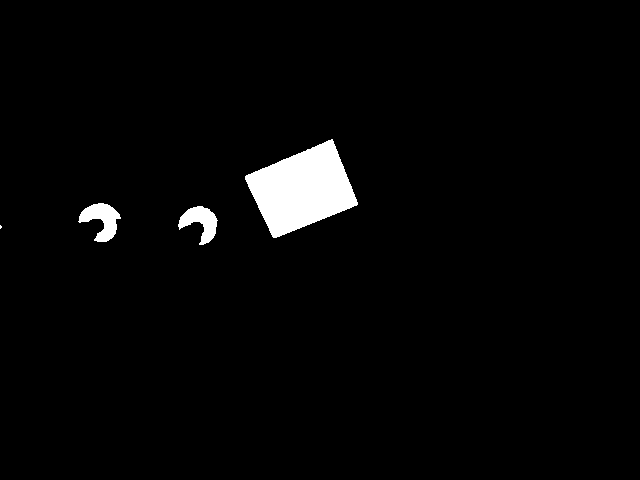

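```bash
cat >> h.py <<'E'
def g2tcp(g,R): return np.array(g)-0.003*R[:,2]
def pick(r,xy,phi,tilt,h=.050,up=.22,op=.7):
    R=tool_R(phi,tilt); q=Rot.from_matrix(R).as_quat()
    r.move_to(g2tcp((*xy,up),R),q); r.set_gripper(op,40)
    r.move_linear(g2tcp((*xy,.10),R),vel=.25)
    r.move_linear(g2tcp((*xy,h),R),vel=.10)
    f0=np.array(r.current_contact_force())
    r.set_gripper(0.0,45); o=r.current_opening()
    print("grip opening",round(o,3),"F",f0.round(1),np.array(r.current_contact_force()).round(1),"t",r.current_t())
    r.move_linear(g2tcp((*xy,up),R),vel=.25)
    print("lifted opening",round(r.current_opening(),3),np.array(r.current_contact_force()).round(1))
def place(r,xy,phi,tilt,floor=.003,h=.050,up=.22,op=.42):
    R=tool_R(phi,tilt); q=Rot.from_matrix(R).as_quat()
    r.move_to(g2tcp((*xy,up),R),q)
    r.move_linear(g2tcp((*xy,floor+h+.03),R),vel=.2)
    f0=np.array(r.current_contact_force())
    r.move_linear(g2tcp((*xy,floor+h+.001),R),vel=.04)
    print("place F",f0.round(1),np.array(r.current_contact_force()).round(1))
    r.set_gripper(op); r.sleep(.2)
    print("open",round(r.current_opening(),3))
    r.move_linear(g2tcp((*xy,floor+h+.05),R),vel=.15)
    r.move_linear(g2tcp((*xy,up),R),vel=.3); print("t",r.current_t())
E
python3 - <<'E'
from h import *
d=dict(np.load("w_tray.npz")); im=d["pixels"]; hsv=cv2.cvtColor(im,cv2.COLOR_RGB2HSV);g=cv2.cvtColor(im,cv2.COLOR_RGB2GRAY)
m=((hsv[...,1]<50)&(g>75)).astype(np.uint8); m[145:]=0;m[:,:100]=0;m[:,250:]=0
n,l,s,c=cv2.connectedComponentsWithStats(m); i=1+np.argmax(s[1:,4]); print(s[i])
cs,_=cv2.findContours((l==i).astype(np.uint8),cv2.RETR_EXTERNAL,cv2.CHAIN_APPROX_NONE)
P=plane_mask_pts(d,cs[0],.0235);P=P  # far outline = rim or outer wall
A=np.c_[2*P,np.ones(len(P))];k=np.linalg.lstsq(A,(P**2).sum(1),rcond=None)[0];print("tin wrist",k[:2],np.sqrt(k[2]+k[0]**2+k[1]**2))
d=dict(np.load("top0.npz")); im=d["pixels"]; hsv=cv2.cvtColor(im,cv2.COLOR_RGB2HSV)
o=((hsv[...,0]>6)&(hsv[...,0]<24)&(hsv[...,1]>60)&(hsv[...,2]>100)).astype(np.uint8); o[:165]=0;o[225:]=0;o[:,:140]=0;o[:,212:]=0
o=cv2.morphologyEx(o,cv2.MORPH_CLOSE,np.ones((5,5)))
cs,_=cv2.findContours(o,cv2.RETR_EXTERNAL,cv2.CHAIN_APPROX_NONE);k=max(cs,key=cv2.contourArea)
P=plane_mask_pts(d,k,.014).astype(np.float32);print("tray top",cv2.minAreaRect(P*1000))
E
```

```text
[  100     0   150   145 19394]
tin wrist [0.37843312 0.28621579] 0.07462416807122398
tray top ((469.6746520996094, 419.0889892578125), (109.53546142578125, 137.8988037109375), 22.478076934814453)
```

```bash
python3 - <<'E'
from h import *
d=dict(np.load("w_tray.npz")); im=d["pixels"]; hsv=cv2.cvtColor(im,cv2.COLOR_RGB2HSV);g=cv2.cvtColor(im,cv2.COLOR_RGB2GRAY)
m=((hsv[...,1]<40)&(g>135)).astype(np.uint8); m[145:]=0;m[:,:100]=0;m[:,250:]=0
m=cv2.morphologyEx(m,cv2.MORPH_CLOSE,np.ones((3,3)))
v,u=np.nonzero(m); print(u.min(),u.max(),v.min(),v.max(),len(u))
hull=cv2.convexHull(np.c_[u,v].astype(np.int32))
(e,ax,an)=cv2.fitEllipse(hull); print(e,ax,an,unproj(d,*e,z=.0235))
d=dict(np.load("top0.npz")); im=d["pixels"]; hsv=cv2.cvtColor(im,cv2.COLOR_RGB2HSV)
o=((hsv[...,0]>6)&(hsv[...,0]<22)&(hsv[...,1]>100)&(hsv[...,2]>105)).astype(np.uint8); o[:165]=0;o[225:]=0;o[:,:140]=0;o[:,212:]=0
o=cv2.morphologyEx(o,cv2.MORPH_OPEN,np.ones((2,2)))
o=cv2.morphologyEx(o,cv2.MORPH_CLOSE,np.ones((5,5)))
cs,_=cv2.findContours(o,cv2.RETR_EXTERNAL,cv2.CHAIN_APPROX_NONE);k=max(cs,key=cv2.contourArea)
P=plane_mask_pts(d,k,.014).astype(np.float32);print("tray top",cv2.minAreaRect(P*1000),cv2.boundingRect(k))
E
```

```text
110 241 0 138 2532
(175.21746826171875, 67.94223022460938) (127.67669677734375, 143.49949645996094) 150.85025024414062 [0.37194402 0.28889705 0.0235    ]
tray top ((488.9146728515625, 406.18121337890625), (77.30950927734375, 101.89138793945312), 22.200868606567383) (151, 174, 58, 49)
```

```bash
python3 - <<'E'
from cell import r,optics
from h import *
pick(r,(.530,-.062),np.pi/2,.22)
wrist(r,optics,"w_q1")
d=optics.get_image("top"); cv2.imwrite("pics/top_q1.png",d["pixels"][:,:,::-1])
E
```

```text
grip opening 0.257 F [ 0.7 -0.4  0. ] [ 0.2 -0.9  6.1] t 5.5667
lifted opening 0.257 [-0.6 -0.4 -0.6]
```

View pics/w_q1.png

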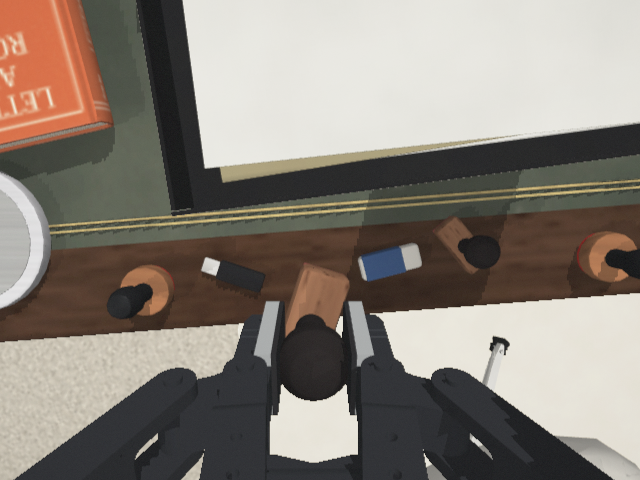

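The block is held at its knob, with the base visible at about (318,295). I'll measure its yaw before placing.

```bash
cat >> h.py <<'E'
def held_base(d,z):
    im=d["pixels"]; hsv=cv2.cvtColor(im,cv2.COLOR_RGB2HSV)
    o=((hsv[...,0]>4)&(hsv[...,0]<20)&(hsv[...,1]>80)&(hsv[...,2]>95)).astype(np.uint8)
    o[:250]=0;o[345:]=0;o[:,:270]=0;o[:,365:]=0
    o=cv2.morphologyEx(o,cv2.MORPH_OPEN,np.ones((3,3)))
    cs,_=cv2.findContours(o,cv2.RETR_EXTERNAL,cv2.CHAIN_APPROX_NONE);k=max(cs,key=cv2.contourArea)
    P=plane_mask_pts(d,k,z).astype(np.float32); print(cv2.boundingRect(k),cv2.minAreaRect(P*1000))
    ap=cv2.approxPolyDP(k,3,True).reshape(-1,2)
    for a in ap: print(a,unproj(d,*a,z=z)[:2].round(4))
E
python3 - <<'E'
from h import *
held_base(dict(np.load("w_q1.npz")),.188)
E
```

```text
(285, 263, 64, 72) ((521.7489013671875, -60.87942886352539), (21.569198608398438, 32.03251266479492), 72.36140441894531)
[347 278] [ 0.5104 -0.0479]
[303 264] [ 0.5045 -0.0662]
[286 314] [ 0.5258 -0.0734]
[285 334] [ 0.5344 -0.0738]
[308 313] [ 0.5253 -0.0641]
[320 316] [ 0.5266 -0.0591]
[334 328] [ 0.5318 -0.0532]
[348 288] [ 0.5147 -0.0474]
```

```bash
python3 - <<'E'
from cell import r,optics
from h import *
place(r,(.4816,.4291),np.pi/2+np.radians(40.1),.22)
pick(r,(.518,.0635),np.pi/2,.22)
d=wrist(r,optics,"w_p1"); held_base(d,.188)
d=optics.get_image("top"); cv2.imwrite("pics/top_p1.png",cv2.resize(d["pixels"][130:300,100:400,::-1],None,fx=2.5,fy=2.5))
E
```

```text
place F [-0.   0.6  0.6] [-0.5 -0.2 -0.6]
open 0.416
t 11.5
grip opening 0.258 F [ 0.1 -0.2 -0.3] [-1.4  0.2  6.4] t 14.95
lifted opening 0.257 [-0.3 -0.1 -1.6]
(270, 268, 72, 58) ((511.375732421875, 58.464935302734375), (32.62363052368164, 18.687332153320312), 40.93035125732422)
[270 285] [0.5014 0.0454]
[270 300] [0.5078 0.0453]
[285 301] [0.5082 0.0516]
[286 324] [0.5181 0.0519]
[303 309] [0.5116 0.0591]
[315 307] [0.5108 0.0641]
[341 325] [0.5186 0.0751]
[341 320] [0.5164 0.0751]
[293 268] [0.4942 0.055 ]
```

View pics/w_p1.png

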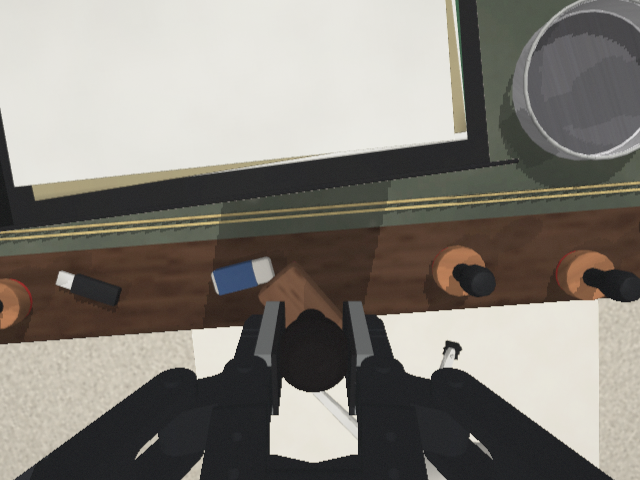

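View pics/top_p1.png

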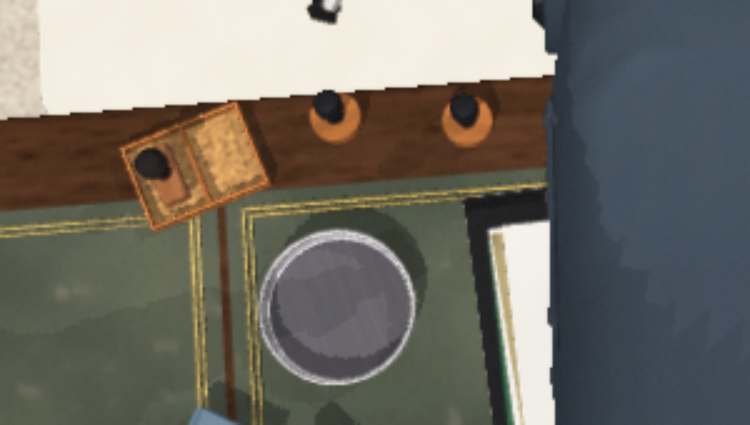

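Block 1 stands in the tray at about (160,170) in the crop. Block 2 is held with a yaw of about 41°. Next I'll place it and move on to the round stamps.

```bash
python3 - <<'E'
from cell import r,optics
from h import *
place(r,(.5004,.3839),np.pi/2-np.radians(18.8),.22)
T=np.array((.3745,.2895))
pick(r,(.5298,.2938),np.pi/2,.15)
place(r,T+(0,.031),np.pi/2,.15)
pick(r,(.526,.1862),np.pi/2,.15)
d=wrist(r,optics,"w_b1")
d=optics.get_image("top"); cv2.imwrite("pics/top_b1.png",cv2.resize(d["pixels"][130:300,100:400,::-1],None,fx=2.5,fy=2.5))
E
```

```text
place F [-0.1  0.5 -0.1] [-0.   0.2 -0.6]
open 0.422
t 20.3083
grip opening 0.267 F [0.1 1.2 0.8] [0.6 0.6 5.1] t 22.8417
lifted opening 0.268 [-0.2 -0.2 -0.8]
place F [0.1 0.  0.2] [ 0.4  0.1 -0.1]
open 0.419
t 27.5583
grip opening 0.271 F [ 0.3  0.5 -0. ] [-0.1 -0.5  4.3] t 30.4417
lifted opening 0.266 [-1.1 -0.9 -1.2]
```

View pics/w_b1.png

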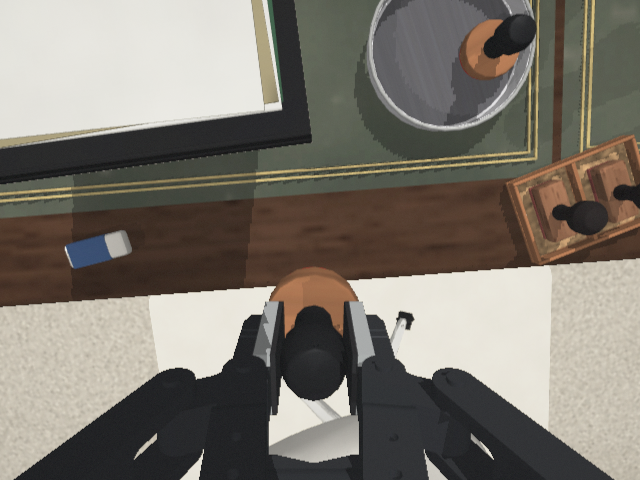

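View pics/top_b1.png

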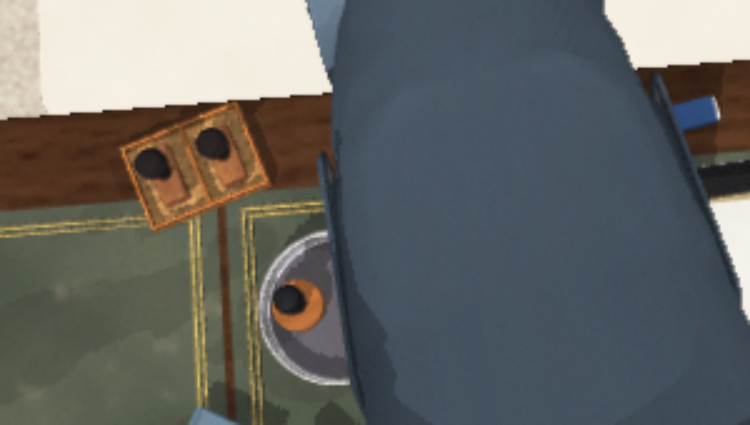

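Both blocks stand in the tray, at about (160,175) and (220,155) in the crop. The first round stamp is in the tin near its +y wall at about (297,305). The second is held upright, so I'll continue.

```bash
python3 - <<'E'
from cell import r,optics
from h import *
T=np.array((.3745,.2895))
place(r,T+(-.0268,-.0155),np.pi/2,.15)
pick(r,(.5545,-.1978),np.pi/2,.15)
d=optics.get_image("top"); cv2.imwrite("pics/top_c1.png",cv2.resize(d["pixels"][130:300,100:400,::-1],None,fx=2.5,fy=2.5))
wrist(r,optics,"w_c1")
E
```

```text
place F [-0.5 -0.3 -0.3] [-0.5  0.4 -0.7]
open 0.425
t 35.3917
grip opening 0.267 F [-1.1  0.3 -0.1] [-0.7  0.2  6. ] t 39.3167
lifted opening 0.265 [-0.3  0.3 -1.3]
```

View pics/top_c1.png

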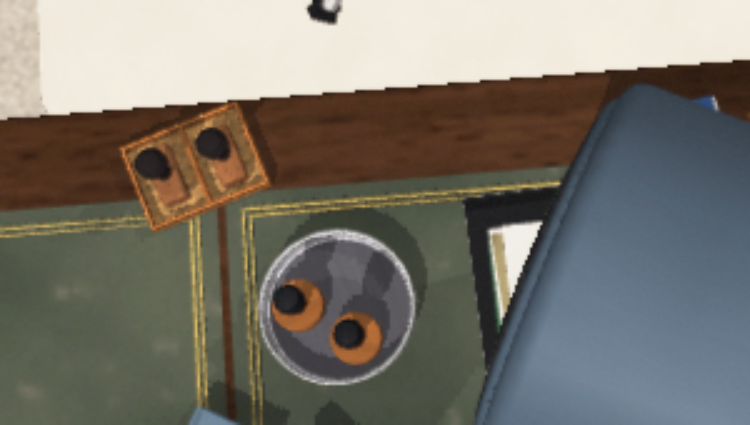

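View pics/w_c1.png

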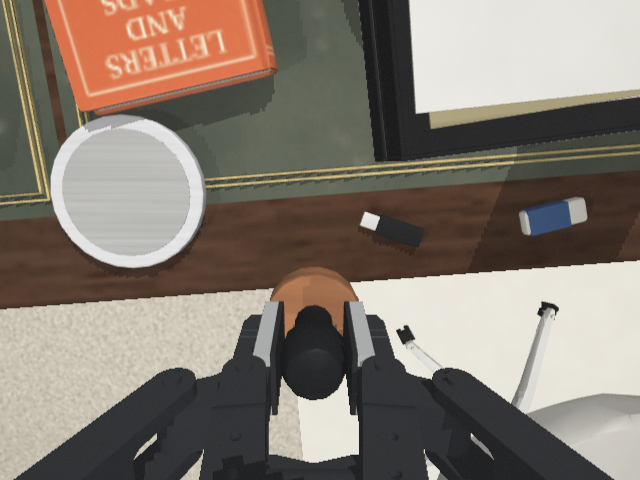

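Two round stamps stand in the tin at crop (297,305) and (356,337), and the third slot is free. The last stamp is held upright.

```bash
python3 - <<'E'
from cell import r,optics
from h import *
T=np.array((.3745,.2895))
place(r,T+(.0268,-.0155),np.pi/2,.15)
wrist(r,optics,"w_end")
r.move_to((.25,-.40,.30),quat(np.pi/2))
d=optics.get_image("top"); np.savez("top_end.npz",**d); cv2.imwrite("pics/top_end.png",cv2.resize(d["pixels"][130:300,140:460,::-1],None,fx=2.5,fy=2.5))
im=d["pixels"]
dk=(im.max(2)<60).astype(np.uint8);dk[:150]=0;dk[290:]=0;dk[:,:140]=0;dk[:,280:]=0
n,l,s,c=cv2.connectedComponentsWithStats(dk)
for i in range(1,n):
    if 60<s[i,4]<400:
        p=unproj(d,*c[i],z=.061)[:2]; t=p-(.491,.4065); a=np.radians(22.5); Q=np.array([[np.cos(a),np.sin(a)],[-np.sin(a),np.cos(a)]])@t
        print(s[i,4],p.round(4),"tin r",np.linalg.norm(p-T).round(4),"tray",Q.round(4))
# bystander shift
d0=dict(np.load("top0.npz"))["pixels"].astype(int)
for nm,(u0,u1,v0,v1) in dict(eraser=(360,390,166,188),usb=(424,455,160,182),clip=(165,212,290,330)).items():
    print(nm,np.abs(d0[v0:v1,u0:u1]-im[v0:v1,u0:u1]).mean().round(2))
print(r.current_t(),np.array(r.current_contact_force()).round(2))
E
```

```text
place F [-0.2 -0.3  0.1] [-0.4 -0.3 -0.3]
open 0.421
t 45.2583
146 [0.5076 0.3466] tin r 0.1448 tray [-0.0076 -0.0617]
102 [0.5208 0.4095] tin r 0.1892 tray [ 0.0287 -0.0087]
133 [0.4993 0.3821] tin r 0.1554 tray [-0.0016 -0.0258]
134 [0.4833 0.4284] tin r 0.1764 tray [0.0013 0.0231]
308 [0.4358 0.2605] tin r 0.0678 tray [-0.1069 -0.1137]
117 [0.4032 0.2743] tin r 0.0324 tray [-0.1317 -0.0885]
121 [0.3768 0.3203] tin r 0.0309 tray [-0.1385 -0.0359]
109 [0.3502 0.2744] tin r 0.0287 tray [-0.1807 -0.0682]
eraser 3.43
usb 8.25
clip 3.96
47.825 [ 1.04 -0.52  0.53]
```

View pics/top_end.png

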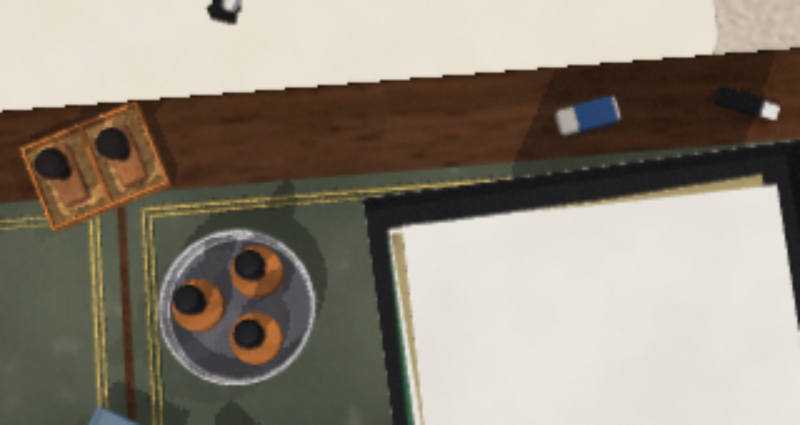

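View pics/w_end.png

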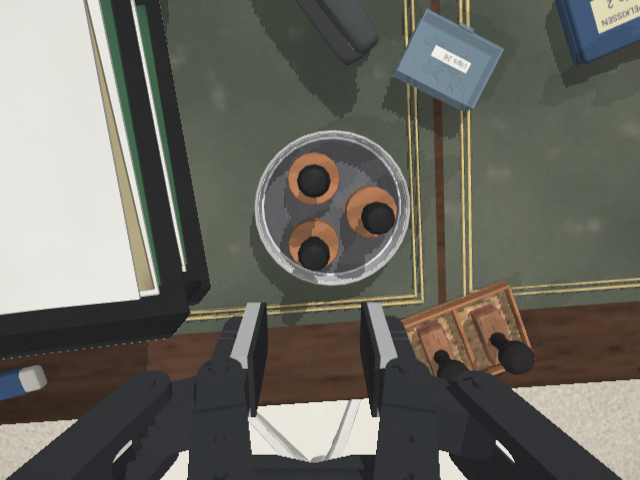

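The final views show three upright stamps in the tin at crop (257,270), (198,305) and (257,338). Both blocks stand in their compartments, and the eraser, USB stick and clip box are where they started. Handing in.

```bash
python3 - <<'E'
from cell import r
r.hand_in(); print(r.current_t())
E
```

```text
the job is handed in; nothing more can be done
the job is handed in; nothing more can be done
```

All five stamps are put away and the job is handed in, at about 48 s on the robot's clock. I gripped each stamp by its knob with the gripper tilted 0.15–0.22 rad to clear the letter trays. The two blocks went into the tray first, turned to line up with it, and then the three round stamps into the tin as a triangle.

**Last checks (top and wrist images, arm withdrawn):**
- **Round stamps:** 29, 31 and 32 mm from the tin's centre, with a limit of 40 mm.
- **Block stamps:** at (1, 23) mm and (-2, -26) mm in the tray's frame, one in each compartment. The limits are ±18 mm along x and 10 to 40 mm from the divider.
- **Upright:** all five look upright and flat in the images. I did not measure their tilt or underside height.
- **Placing:** contact forces stayed under 1 N.
- **Bystanders:** the eraser, USB stick and clip box stand where they started. The USB stick's pixels changed more than the others' (8.3 against 3.4 and 4.0). Its position is within about 1 pixel of the start, so I put the change down to lighting or shadow.

No check failed. The two cameras disagreed by up to about 5 mm on some positions at the start, which the grasps and fits could absorb.

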